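Stock the slip tray under its weighted arm

TASK

Stock the slip tray: swing its weighted arm up and back by the red knob until it stays open by itself, then lay the loose slip pad flat on top of the pad already in the tray, between the side guides and with its dark red bound edge close up against the back wall. Then bring the arm down gently, without letting it drop, so that its black bar rests on the fresh pad. Leave the stamp, the steel cup and the tin where they stand.

Things in the scene. Friction and masses are not known exactly. Their poses are not given: they have to be found in the camera images.
- slip_tray: Green sheet-steel tray for tear-off slip pads, fixed on the worktop, about 148 mm long (x from -60 to +87 mm), 82 mm wide. Origin: centre of the underside; x points from the open front to the back wall, z up. Floor top at z 7 mm; low front lip at x = -59 mm, top at z 14 mm, below where the fresh pad will lie. Hinge cheeks behind the back wall, to z 68 mm.
- slip_tray_seat (a point): Middle of the tray between its four side guides, at floor height (origin +7 mm z). Guides: x from -52 to -28 and +28 to +52 mm, inner faces at y = +-32 mm up to 34 mm above the worktop, then flared outward up to 44 mm; between them each side is open over 56 mm in x, room for the fingers.
- slip_tray_wall (a point): Foot of the back wall's front face, at the tray's x = +56 mm, y = 0, on the floor; the wall is 60 mm wide and its top is 48 mm above the worktop.
- slip_tray_hinge (a point): Axis of the arm's hinge, 70 mm behind the tray's origin (+x) and 56 mm above its underside; the hinge axis is the tray's y axis.
- holddown (a joint): Angle of the weighted hold-down arm (rad): 0 with its bar on the one pad already there, about 0.28 with its bar on two pads, growing as the arm swings up and back; stop at 2.2. Beyond about 1.9 it falls back to the stop and stays open by itself; below that it falls shut. Arm, bar and knob weigh about 0.25 kg; no spring, slight friction.
- knob: Red double-disc knob at the arm's tip, 26 mm in diameter, 27 mm across its flat ends (tray y); origin at its centre. Pinch it from above across the flat ends; it turns freely on its pin, so the tool can stay upright as the arm swings. Its centre is 89 mm from the hinge axis: at joint 0, 88 mm in front (-x) and 11 mm above; at joint 2.2, 60 mm behind and 65 mm above.
- press_bar: Black rubber-sleeved cross bar of the arm, a stiff-turning roller 16 mm thick, 40 mm long (y), 46 mm with its ends, which lies on the pile; origin at its centre, 65 mm from the hinge axis.
- fresh_pad: The loose slip pad on the worktop: cream paper block 104 mm long (x), 56 mm wide (y), 18 mm thick, with kraft card back underneath and a dark red bound edge at its +x end. Origin: centre of the underside. Mass about 0.09 kg.
- fresh_pad_bound (a point): Middle of the fresh pad's bound edge, at its underside, 52 mm from its origin along +x.
- spare_pad: The pad already in the tray: same make, 104 x 56 mm, 16 mm thick, bound edge at the back. Origin: centre of the underside; it lies on the tray floor, so its top is 23 mm above the tray's underside.
- lot_stamp: Stamp with a dark red turned handle, 60 x 26 mm, 71 mm tall, standing behind the work; leave alone. Origin: centre of the underside.
- dosing_cup: Steel dosing cup, 60 mm wide, 62 mm tall, standing to the left; leave alone. Origin: centre of the underside.
- sample_tin: Pale round tin with a grey lid, 65 mm wide, 77 mm tall, standing to the right; leave alone. Origin: centre of the underside.
Things that resemble listed ones, but are neither listed nor needed, are in the scene too. Leave any orange or pink look-alike of the fresh_pad alone.

How it is judged (in metres and radians):
On the way, in this order (a step that is already met when the one before it is completed fails the run):
1. the arm is swung up and back to where it stays open (value of joint holddown above 2 rad), for 0.2 s.
2. the fresh pad lies flat on the pad in the tray, between the guides and against the back wall, with the arm still open (value of joint holddown above 1.9 rad and x of fresh_pad_bound in the frame of slip_tray between 0.047 and 0.058 m and y of fresh_pad in the frame of slip_tray between -0.006 and 0.006 m and z of fresh_pad in the frame of slip_tray below 0.026 m and angle between fresh_pad's own z axis and vertical below 0.07 rad and contact force between fresh_pad and spare_pad above 0.2 N), for 0.2 s.
At the end, for the whole second after the job is handed in: Fresh pad flat (4 deg) on the spare pad, between the guides (6 mm off the middle, 8 deg off square), bound edge at the back and within 10 mm of the back wall; spare pad still in place (10 mm) under it; arm down with its bar resting on the fresh pad; all at rest (x of fresh_pad_bound in the frame of slip_tray between 0.046 and 0.058 m and y of fresh_pad in the frame of slip_tray between -0.006 and 0.006 m and z of fresh_pad in the frame of slip_tray between 0.02 and 0.026 m and angle between the x axis of fresh_pad and the x axis of slip_tray, either way round below 0.14 rad and angle between fresh_pad's own z axis and vertical below 0.07 rad and horizontal distance between spare_pad and slip_tray below 0.01 m and contact force between press_bar and fresh_pad above 0.4 N and value of joint holddown between 0.2 and 0.36 rad and linear speed of fresh_pad below 0.02 m/s); the robot touches nothing.
It fails at once if the arm is dropped: it falls shut faster than 7 rad/s (velocity of joint holddown below -7 rad/s).
It fails at once if the stamp is pushed more than 30 mm or tipped over (distance of lot_stamp from where it was at the start of the episode above 0.03 m or angle between lot_stamp's own z axis and vertical above 0.5 rad).
It fails at once if the steel cup is pushed more than 30 mm or tipped over (distance of dosing_cup from where it was at the start of the episode above 0.03 m or angle between dosing_cup's own z axis and vertical above 0.5 rad).
It fails at once if the tin is pushed more than 30 mm or tipped over (distance of sample_tin from where it was at the start of the episode above 0.03 m or angle between sample_tin's own z axis and vertical above 0.5 rad).
It also fails if it takes over 72 s, if anything falls off the work surface, if the arm or the gripper's body presses on something with over 40 N, if the wrist force passes 120 N, or if a joint passes its speed limit or range.

ROBOT

A 6-joint arm with a two-finger parallel gripper is mounted at the origin on a cart in front of the work surface, level with it; the furniture and walls round the work are solid. World frame = base frame: x ahead of the robot, y to its left, z up, the work surface at z = 0. Lengths are in mm, angles in rad, forces in N, time in s.
With the tool pointing down it reaches from about 250 to 775 mm from the base axis. Payload 4 kg.
Tool frame: the origin (TCP) lies at the very end of the fingers, on their centre line; the grasp point (between the pads) lies 19 mm behind it; z points along the fingers, y is the line along which they close (so a half turn about z gives the same grasp; the last joint's range is limited). The gripper opens to 85 mm and grips with 20 to 120 N. Pads are 22 mm wide; open, the fingers measure 114 mm over their backs; the gripper's body (76 mm by 85 mm) begins 54 mm behind the grasp point. The pads swing forward as they close: fully open they stand 13 mm farther back than shut.
Start: joints at [-1.357, 0.087, 1.371, -0, 1.684, -0.103], TCP at [171.337, -522.648, 231.341] pointing down, gripper open.
Joint ranges: [-3.1, 3.1], [-0.76, 2.03], [0.27, 2.55], [-1.08, 4.22], [0.17, 2.65], [-2.57, 2.57]. Speed limits (rad/s): [2.79, 2.79, 3.14, 3.14, 3.14, 3.14].

INTERFACE

Orientations are given as a 3x3 rotation matrix whose columns are the frame's x, y, z axes.
In Python, from station import state, snapshot, get_calibration, hand_in gives the robot as it stands.
- The arm moves only by the tool servo_tool, never from a script. Its argument "targets" is one flat list of numbers, 6 for each row, row after row: the shift along the tool's x, y, z in m, then the turn, a rotation vector about the tool's x, y, z in rad. A call has 1 to 8 rows; each row shifts and turns the commanded pose from where the row before left it, along the tool's axes as they then stand; what a row does not reach is not made up. A row lasts 1/12 s, in which the tool goes at most 41.7 mm and 7.16 degrees, less where a joint would pass 70% of its speed; a pose out of reach is approached as far as the arm can. A call is refused whole if a number of a shift passes 0.0417 or a number of a turn 0.125, either way. A call with a gripper value outside its range is refused whole. "gripper" is the opening, from 0 (shut) to 1 (fully open), set as the call begins (left out, the last holds). The fingers move at their own pace and stop on an object; "squeeze" is the grip in N (left out, the last holds). Time passes only in rows, so rows that do not move let the fingers close. It gives the time, the measured TCP pose, the force, the opening and the grip force at its end, in the units of the state.
- state(): the state, without advancing time (a new reading comes with each control period).
- snapshot(name): name is "side" or "top"; returns the picture (420x560x3 uint8, red, green, blue); there is no depth.
- get_calibration(name): a dict with "fx", "fy", "cx", "cy" (pixels), "origin" and "attitude" of the camera in the world. Camera axes: x right, y down, z forward; pixel columns grow to the right and rows downward; lengths in mm; the calibration is good to about 2 mm. A picture is of the moment at which its call begins. get_calibration takes no time and is no camera call.
- hand_in(): hands the job in; it is judged then, once.
The state is a dict: "time": time; "joint_pos": joint angles; "qd": joint speeds; "joint_torque": joint torques, N m; "tcp_pos": TCP position; "tool_rot": TCP orientation; "force": force on the tool from outside, world axes, zero at the start; "wrist_torque": the same for the moment, N m; "width": finger opening in mm; "grasp_force": force on a finger pad.
Only numpy, scipy, OpenCV 4.12 (cv2) and the standard library are available. Lean on these libraries where they do the work, as an engineer would, in place of code of your own. Each camera call takes 0.05 s, during which the arm holds its last target. There are 200 camera calls.

## Working session

There is one attempt and no reset: what is moved stays moved. The work goes in short steps, Python scripts to look and compute and a tool call to move; the robot and the scene stay as the last step left them, time stands still between calls to the robot, and variables do not carry over. Pictures are saved under pics/ and viewed, at most 13 in all, crops included, and the job is handed in when it is done.

Besides the shell and the picture viewer there is one more tool, called after "Request:" as a command line: name --argument value ..., lists and objects as JSON in quotes. servo_tool: Moves the arm, as the interface text tells. Its arguments: {"type":"object","properties":{"targets":{"type":"array"},"gripper":{"type":"number"},"squeeze":{"type":"number"}},"required":["targets"]}

```bash
mkdir -p pics; python3 - <<'E'
from station import *
import cv2
for n in("top","side"):
    cv2.imwrite(f"pics/{n}0.png",snapshot(n)[:,:,::-1]); print(n,get_calibration(n))
s=state();print(s)
E
```

```text
top {'fx': 460.8000242536988, 'fy': 460.8000242536988, 'cx': 276.6909323561898, 'cy': 218.2911616626834, 'origin': array([ 334.52089941,  -13.21594485, 1301.02539891]), 'attitude': array([[-1.99635849e-02, -9.82268885e-01,  1.86411624e-01],
       [-9.99791138e-01,  2.04291203e-02,  5.76541441e-04],
       [-4.37454422e-03, -1.86361180e-01, -9.82471564e-01]])}
side {'fx': 454.333230068355, 'fy': 454.333230068355, 'cx': 276.19680100254317, 'cy': 205.31343441868339, 'origin': array([570.15605246, 948.90937804, 945.37957849]), 'attitude': array([[-0.99995425,  0.00901271, -0.00320432],
       [ 0.00852451,  0.68768567, -0.72595851],
       [-0.00433928, -0.72595261, -0.68773103]])}
{'time': 0.1, 'joint_pos': array([-1.35709800e+00,  8.79428800e-02,  1.37212692e+00, -1.11279824e-05,
        1.68360968e+00, -1.03106493e-01]), 'qd': array([-6.04638014e-04, -1.43735602e-03, -3.40922373e-03,  1.97269314e-04,
       -1.37646597e-03, -1.73317835e-05]), 'joint_torque': array([ 2.30548001e-03, -3.53016114e+01, -3.14220250e+01, -1.12903895e-04,
        8.01808317e-03,  6.70242443e-06]), 'tcp_pos': array([ 171.23467924, -522.18770414,  230.21033922]), 'tool_rot': array([[ 9.50236100e-01,  3.11530334e-01, -4.53368949e-04],
       [ 3.11530597e-01, -9.50233938e-01,  2.03700546e-03],
       [ 2.03782428e-04, -2.07687442e-03, -9.99997823e-01]]), 'force': array([-0.13905477,  0.5765797 , -0.71522683]), 'wrist_torque': array([ 0.01848323, -0.01172788, -0.05856677]), 'grasp_force': 0.0, 'width': 85.77363648368298}
```

View pics/top0.png

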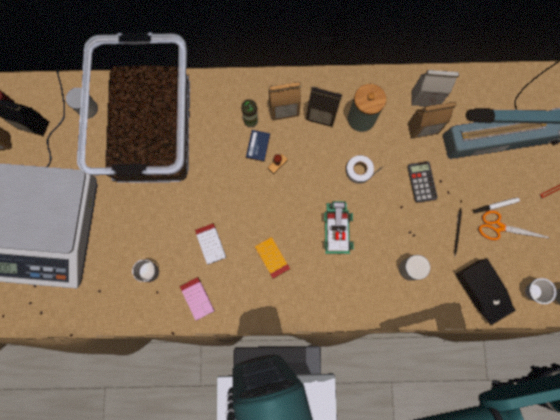

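View pics/side0.png

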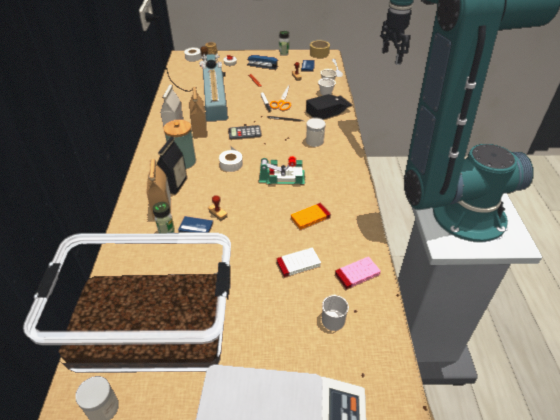

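Three pads are candidates in the top view: white/cream at (210,244), orange at (272,257) and pink at (197,299). The cream one is the fresh_pad, since the other two are the look-alikes. The tray is at (338,228), with its hinge towards the top of the picture (+x). The stamp is at (277,160), the cup at (146,270) and the tin at (417,267).

```bash
cat > h.py <<'E'
from station import *
import cv2, numpy as np
def ray(n,u,v):
    c=get_calibration(n); d=np.array(c['attitude'])@np.array([(u-c['cx'])/c['fx'],(v-c['cy'])/c['fy'],1.]); return np.array(c['origin']),d
def onz(n,u,v,z):
    o,d=ray(n,u,v); return o+d*(z-o[2])/d[2]
def proj(n,p):
    c=get_calibration(n); q=np.array(c['attitude']).T@(np.array(p)-c['origin']); return c['fx']*q[0]/q[2]+c['cx'],c['fy']*q[1]/q[2]+c['cy']
def rect(mask,n,z,box):
    m=np.zeros_like(mask); x0,y0,x1,y1=box; m[y0:y1,x0:x1]=mask[y0:y1,x0:x1]
    cs=cv2.findContours(m,0,cv2.CHAIN_APPROX_NONE)[0]; c=max(cs,key=cv2.contourArea)[:,0,:]
    w=np.array([onz(n,u,v,z)[:2] for u,v in c],np.float32)
    return cv2.minAreaRect(w),w
E
python3 - <<'E'
from h import *
im=snapshot("top"); sd=snapshot("side")
def masks(im):
    h=cv2.cvtColor(im,cv2.COLOR_RGB2HSV); H,S,V=[h[...,i].astype(int) for i in range(3)]
    return {k:(a*255).astype(np.uint8) for k,a in dict(white=(S<60)&(V>130),red=((H<6)|(H>172))&(S>150)&(V>60),green=(H>65)&(H<95)&(S>90)&(V>40)).items()}
for n,i,bp,bt in(("top",im,(185,215,235,275),(315,195,365,262)),("side",sd,(270,240,330,285),(250,145,315,195))):
    M=masks(i)
    for k,b,z in(("white",bp,18),("red",bp,18),("green",bt,0),("green",bt,44),("red",bt,67),("white",bt,23)):
        try:
            r,w=rect(M[k],n,z,b); print(n,k,z,np.round(r[0],1),np.round(r[1],1),round(r[2],1),"mean",w.mean(0).round(1), "rng",w.min(0).round(),w.max(0).round())
        except ValueError: print(n,k,"none")
a=cv2.resize(im[205:275,185:375],None,fx=4,fy=4,interpolation=3)
b=cv2.resize(sd[140:290,240:390],None,fx=4,fy=4,interpolation=3)[:, :]
cv2.imwrite("pics/c1.png",a[:,:,::-1]);cv2.imwrite("pics/c2.png",b[:,:,::-1])
E
```

```text
top white 18 [503.7 173.7] [92.3 58.7] 19.8 mean [503.6 173.9] rng [455. 134.] [554. 213.]
top red 18 [554.8 192.1] [ 8.4 52.4] 19.2 mean [554.6 192. ] rng [543. 168.] [565. 216.]
top green 0 [ 607.8 -164.5] [22.5 12.5] 42.5 mean [ 608.1 -165.3] rng [ 600. -175.] [ 620. -161.]
top green 44 [ 598.6 -159.4] [21.7 12.1] 42.5 mean [ 598.9 -160.2] rng [ 591. -170.] [ 611. -156.]
top red 67 [ 519.3 -173.4] [ 8.1 16.5] 87.4 mean [ 519.3 -173.9] rng [ 511. -178.] [ 528. -169.]
top white 23 [ 549.2 -183.6] [ 61.8 136.9] 88.8 mean [ 546.5 -183.8] rng [ 480. -214.] [ 618. -152.]
side white 18 [501.1 181.5] [90.2 66.6] 19.8 mean [503.  182.1] rng [453. 139.] [552. 226.]
side red 18 [552.4 200.6] [14.7 62.3] 20.2 mean [552.3 201.1] rng [538. 169.] [566. 232.]
side green 0 [ 547.2 -191.3] [ 81.1 139.5] 87.1 mean [ 549.5 -176. ] rng [ 476. -235.] [ 617. -151.]
side green 44 [ 548.2 -138.2] [ 77.4 133. ] 87.1 mean [ 550.5 -123.6] rng [ 481. -180.] [ 615. -100.]
side red 67 [ 514.8 -179.7] [40.8 18.9] 88.3 mean [ 514.8 -179.6] rng [ 505. -200.] [ 525. -159.]
side white 23 [ 554.1 -183.1] [ 94.  145.1] 71.7 mean [ 545.6 -186.6] rng [ 481. -248.] [ 614. -135.]
```

View pics/c1.png

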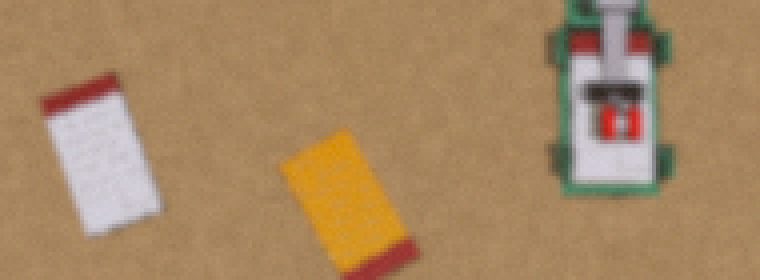

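View pics/c2.png

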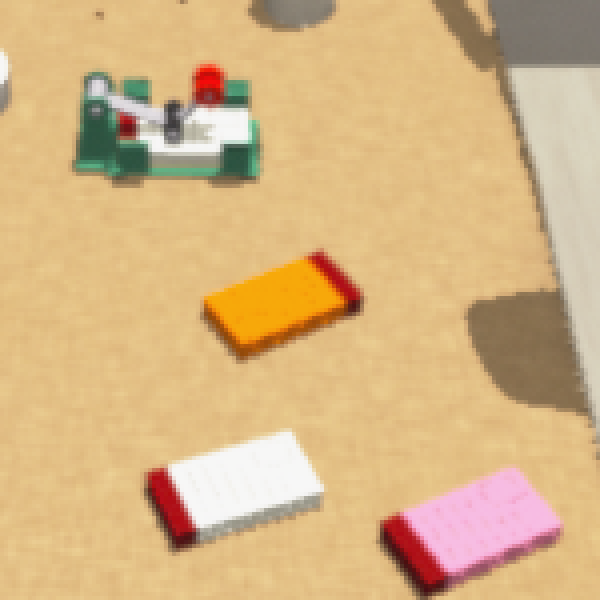

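```bash
python3 - <<'E'
from h import *
K=8
out=[]
for n,(x0,y0,x1,y1) in(("top",(312,195,364,260)),("side",(252,150,312,190))):
    im=snapshot(n); c=cv2.resize(im[y0:y1,x0:x1],None,fx=K,fy=K,interpolation=cv2.INTER_CUBIC); out.append(c)
    R,G,B=[c[...,i].astype(int) for i in range(3)]
    g=(G>R+12)
    w=(np.abs(R-B)<45)&(R>140)&(G>140)
    r=(R>G+60)&(R>B+60)&(R<190)
    f=lambda u,v:((u+.5)/K-.5+x0,(v+.5)/K-.5+y0)
    if n=="top":
        for v in range(10,60,4):
            L=[f(np.where(g[v*K])[0].min(),v*K),f(np.where(g[v*K])[0].max(),v*K)] if g[v*K].any() else None
            W=np.where(w[v*K])[0]
            print(v,[np.round(onz(n,*p,z)[:2],1).tolist() for p in L for z in(7,)] if L else None,[np.round(onz(n,*f(a,v*K),23)[:2],1).tolist() for a in(W.min(),W.max())] if len(W) else None)
        ys,xs=np.where(g); 
        for a in (ys.max(),ys.min()): print("green v",f(np.median(xs[ys==a]),a),onz(n,*f(np.median(xs[ys==a]),a),14).round(1))
    else:
        for u in range(4,58,4):
            V=np.where(g[:,u*K])[0]
            if len(V): print(u,[np.round(onz(n,*f(u*K,V.max()),0)[:2],1).tolist()])
        ys,xs=np.where(g); print(f(xs.min(),0),f(xs.max(),0))
    kr=(R>200)&(G<60)&(B<70); ys,xs=np.where(kr); print(n,"knob",f(xs.mean(),ys.mean()))
k=ray
h=max(o.shape[0] for o in out)
cv2.imwrite("pics/c3.png",np.hstack([cv2.copyMakeBorder(o[:,:,::-1],0,h-o.shape[0],0,0,0) for o in out])[:600,:900][:, :800])
E
```

```text
10 [[617.2, -155.4], [616.0, -212.1]] [[613.3, -175.7], [612.7, -201.9]]
14 [[605.5, -155.0], [604.3, -213.7]] [[601.5, -181.9], [601.3, -193.9]]
18 [[593.9, -149.1], [593.8, -155.6]] [[590.0, -180.7], [589.8, -192.7]]
22 [[582.3, -146.9], [580.6, -228.3]] [[578.5, -180.2], [578.2, -192.1]]
26 [[570.6, -148.2], [570.5, -155.0]] [[567.5, -155.0], [566.4, -210.3]]
30 [[559.0, -148.5], [557.6, -216.8]] [[556.1, -153.8], [554.9, -210.8]]
34 [[547.5, -147.7], [546.1, -215.9]] [[544.7, -154.1], [543.5, -209.5]]
38 [[536.0, -148.3], [534.6, -215.7]] [[533.3, -154.7], [532.1, -210.7]]
42 [[524.5, -147.5], [523.1, -215.8]] [[522.0, -153.5], [520.8, -210.2]]
46 [[513.1, -146.3], [512.9, -153.4]] [[510.7, -153.8], [509.5, -210.3]]
50 [[501.7, -145.9], [500.0, -226.0]] [[499.4, -154.3], [498.3, -209.4]]
54 [[490.3, -147.5], [490.2, -153.2]] [[488.2, -152.8], [487.0, -209.2]]
58 [[479.0, -147.1], [477.6, -214.6]] None
green v (np.float64(339.3125), np.float64(253.3125)) [ 475.3 -185.8   14. ]
green v (np.float64(333.1875), np.float64(201.4375)) [ 624.4 -175.1   14. ]
top knob (np.float64(340.0087756849315), np.float64(235.43172089041096))
8 [[618.0, -157.9]]
12 [[605.2, -156.5]]
16 [[592.4, -150.2]]
20 [[579.7, -152.4]]
24 [[566.9, -152.3]]
28 [[554.2, -150.3]]
32 [[541.4, -149.5]]
36 [[528.7, -149.3]]
40 [[516.0, -148.5]]
44 [[503.1, -150.8]]
48 [[490.4, -150.0]]
52 [[477.7, -148.6]]
(np.float64(258.3125), 149.5625) (np.float64(304.4375), 149.5625)
side knob (np.float64(291.7648318527919), np.float64(159.2689562182741))
```

View pics/c3.png

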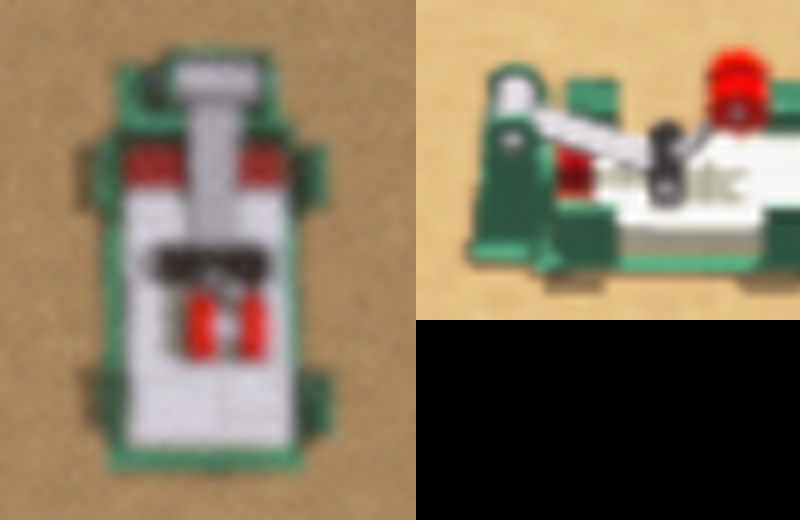

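The pictures show the cream pad with its bound edge at top left, crop (80,95), so it points forward and left. The tray is almost square to the world, with its origin near (535,-182) and a yaw of about -0.02. Next I'll check the knob position and turn the tool.

```bash
python3 - <<'E'
from h import *
A=[ray("top",340.0,235.4),ray("side",291.8,159.3)]
M=sum(np.eye(3)-np.outer(d,d)/(d@d) for o,d in A); b=sum((np.eye(3)-np.outer(d,d)/(d@d))@o for o,d in A)
print(np.linalg.solve(M,b)); print(proj("top",(517.5,-181.5,72)),proj("side",(517.5,-181.5,67)))
E
```

```text
[ 516.34962758 -181.88637989   72.14270357]
(np.float64(339.7788206909501), np.float64(235.31654009198)) (np.float64(291.1284810947669), np.float64(160.61661799533147))
```

Request:
servo_tool --targets '[0,0,0,0,0,0.11,0,0,0,0,0,0.11,0,0,0,0,0,0.112]' --gripper 1 --squeeze 40

```text
time: 0.55
tcp_pos: [171.3, -522.6, 231.2]
tool_rot: [[1.0, -0.021, -0.0], [-0.021, -1.0, 0.0], [-0.0, -0.0, -1.0]]
force: [0.3, 0.2, 0.6]
width: 85.2
grasp_force: 0.0
```

Request:
servo_tool --targets '[0.0212,-0.0217,0,0,0,0,0.0212,-0.0217,0,0,0,0,0.0212,-0.0217,0,0,0,0,0.0212,-0.0217,0,0,0,0,0.0212,-0.0217,0,0,0,0,0.0212,-0.0217,0,0,0,0,0.0212,-0.0217,0,0,0,0,0.0212,-0.0217,0,0,0,0]'

```text
time: 1.22
tcp_pos: [344.4, -350.4, 231.4]
tool_rot: [[1.0, -0.015, 0.0], [-0.015, -1.0, -0.0], [0.0, 0.0, -1.0]]
force: [0.9, -0.3, -0.1]
width: 85.4
grasp_force: 0.0
```

Request:
servo_tool --targets '[0.0212,-0.0217,0.015,0,0,0,0.0212,-0.0217,0.015,0,0,0,0.0212,-0.0217,0.015,0,0,0,0.0212,-0.0217,0.015,0,0,0,0.0212,-0.0217,0.015,0,0,0,0.0212,-0.0217,0.015,0,0,0,0.0212,-0.0217,0.015,0,0,0,0.0212,-0.0217,0.015,0,0,0]'

```text
time: 1.88
tcp_pos: [516.7, -179.4, 110.6]
tool_rot: [[1.0, -0.015, 0.0], [-0.015, -1.0, -0.0], [0.0, 0.0, -1.0]]
force: [0.7, -1.6, -0.3]
width: 85.1
grasp_force: 0.0
```

Request:
servo_tool --targets '[0,0,0,0,0,0,0,0,0,0,0,0]'

```text
time: 2.05
tcp_pos: [515.6, -179.2, 109.8]
tool_rot: [[1.0, -0.012, -0.003], [-0.012, -1.0, 0.001], [-0.003, -0.001, -1.0]]
force: [-0.6, -0.1, 0.2]
width: 85.1
grasp_force: 0.0
```

Request:
servo_tool --targets '[0.001,0.0025,0.015,0,0,0,0,0,0.015,0,0,0,0,0,0.015,0,0,0,0,0,0.013,0,0,0,0,0,0,0,0,0]'

```text
time: 2.47
tcp_pos: [514.4, -183.6, 51.1]
tool_rot: [[1.0, -0.017, -0.004], [-0.017, -1.0, 0.001], [-0.005, -0.001, -1.0]]
force: [-0.4, 0.9, 0.0]
width: 85.6
grasp_force: 0.0
```

Request:
servo_tool --targets '[0,0,0,0,0,0,0,0,0,0,0,0,0,0,0,0,0,0,0,0,0,0,0,0,0,0,0,0,0,0,0,0,0,0,0,0]' --gripper 0 --squeeze 40

```text
time: 2.97
tcp_pos: [517.3, -181.5, 54.9]
tool_rot: [[1.0, -0.015, 0.002], [-0.015, -1.0, 0.003], [0.002, -0.003, -1.0]]
force: [-1.0, 5.0, 5.8]
width: 26.1
grasp_force: 43.4
```

```bash
python3 - <<'E'
from h import *
a=snapshot("side")[100:210,230:350]; b=snapshot("top")[170:270,290:390]
o=np.hstack([cv2.resize(x,(390,390),interpolation=3) for x in(a,b)])
cv2.imwrite("pics/g1.png",o[:,:,::-1]);print(state()['width'],state()['grasp_force'])
# arc shifts: tool x, tool z per step
hx,hz=605.5,56
th=np.linspace(0,2.25,25);p=np.deg2rad(172.9)-th
X=89*np.cos(p);Z=89*np.sin(p)
print(np.c_[th[1:],np.diff(X),-np.diff(Z)].round(3).tolist())
E
```

```text
26.169608619482005 43.43795835971832
[[0.094, 1.418, -8.219], [0.188, 2.181, -8.051], [0.281, 2.925, -7.811], [0.375, 3.643, -7.503], [0.469, 4.33, -7.129], [0.562, 4.978, -6.692], [0.656, 5.583, -6.197], [0.75, 6.138, -5.647], [0.844, 6.64, -5.048], [0.938, 7.083, -4.404], [1.031, 7.464, -3.722], [1.125, 7.78, -3.006], [1.219, 8.027, -2.265], [1.312, 8.204, -1.504], [1.406, 8.309, -0.729], [1.5, 8.341, 0.052], [1.594, 8.299, 0.833], [1.688, 8.185, 1.606], [1.781, 7.998, 2.365], [1.875, 7.742, 3.103], [1.969, 7.417, 3.814], [2.062, 7.028, 4.492], [2.156, 6.576, 5.13], [2.25, 6.067, 5.723]]
```

View pics/g1.png

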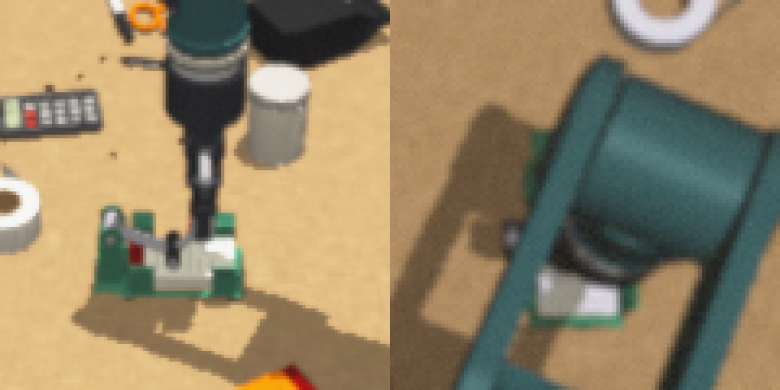

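The knob is held between the fingers (side crop (203,215), opening 26 mm). Now swinging the arm up along the arc.

Request:
servo_tool --targets '[0.0014,0,-0.0082,0,0,0,0.0022,0,-0.0081,0,0,0,0.0029,0,-0.0078,0,0,0,0.0036,0,-0.0075,0,0,0,0.0043,0,-0.0071,0,0,0,0.005,0,-0.0067,0,0,0,0.0056,0,-0.0062,0,0,0,0.0061,0,-0.0056,0,0,0]'

```text
time: 3.73
tcp_pos: [547.1, -182.3, 111.1]
tool_rot: [[1.0, -0.015, -0.003], [-0.015, -1.0, 0.003], [-0.003, -0.003, -1.0]]
force: [-2.0, 5.7, -0.6]
width: 26.2
grasp_force: 42.7
```

Request:
servo_tool --targets '[0.0066,0,-0.005,0,0,0,0.0071,0,-0.0044,0,0,0,0.0075,0,-0.0037,0,0,0,0.0078,0,-0.003,0,0,0,0.008,0,-0.0023,0,0,0,0.0082,0,-0.0015,0,0,0,0.0083,0,-0.0007,0,0,0,0.0083,0,0,0,0,0]'

```text
time: 4.4
tcp_pos: [610.8, -183.9, 132.6]
tool_rot: [[1.0, -0.015, 0.002], [-0.015, -1.0, 0.001], [0.002, -0.001, -1.0]]
force: [-0.2, 3.4, 3.3]
width: 26.3
grasp_force: 43.1
```

Request:
servo_tool --targets '[0.0083,0,0.0008,0,0,0,0.0082,0,0.0016,0,0,0,0.008,0,0.0024,0,0,0,0.0077,0,0.0031,0,0,0,0.0074,0,0.0038,0,0,0,0.007,0,0.0045,0,0,0,0.0055,0,0.0043,0,0,0,0,0,0,0,0,0]'

```text
time: 5.07
tcp_pos: [664.5, -185.3, 110.1]
tool_rot: [[1.0, -0.015, 0.004], [-0.015, -1.0, -0.0], [0.004, 0.0, -1.0]]
force: [3.3, 3.2, 3.4]
width: 26.1
grasp_force: 43.2
```

Request:
servo_tool --targets '[0,0,0,0,0,0,0,0,0,0,0,0]'

```text
time: 5.23
tcp_pos: [663.7, -185.3, 110.9]
tool_rot: [[1.0, -0.015, 0.004], [-0.015, -1.0, -0.0], [0.004, 0.0, -1.0]]
force: [2.8, 5.1, 2.1]
width: 26.4
grasp_force: 43.1
```

Request:
servo_tool --targets '[0,0,0,0,0,0,0,0,0,0,0,0,0,0,0,0,0,0,0,0,0,0,0,0,0,0,0,0,0,0,0,0,0,0,0,0]' --gripper 1

```text
time: 5.73
tcp_pos: [661.5, -185.8, 110.3]
tool_rot: [[1.0, -0.016, -0.001], [-0.016, -1.0, -0.0], [-0.001, 0.0, -1.0]]
force: [-0.2, 1.2, -0.4]
width: 85.6
grasp_force: 0.0
```

Request:
servo_tool --targets '[0,0,-0.015,0,0,0,0,0,-0.02,0,0,0,0,0,-0.02,0,0,0,0,0,-0.02,0,0,0,-0.03,0,0,0,0,0,-0.03,0,0,0,0,0,-0.03,0,0,0,0,0]'

```text
time: 6.32
tcp_pos: [571.0, -184.2, 185.9]
tool_rot: [[1.0, -0.015, 0.001], [-0.015, -1.0, -0.001], [0.001, 0.001, -1.0]]
force: [0.5, -1.0, 0.0]
width: 85.4
grasp_force: 0.0
```

Request:
servo_tool --targets '[-0.0056,-0.0299,0,0,0,0,-0.0056,-0.0299,0,0,0,0,-0.0056,-0.0299,0,0,0,0,-0.0056,-0.0299,0,0,0,0,-0.0056,-0.0299,0,0,0,0,-0.0056,-0.0299,0,0,0,0,-0.0056,-0.0299,0,0,0,0,-0.0056,-0.0299,0,0,0,0]'

```text
time: 6.98
tcp_pos: [530.1, 57.0, 185.9]
tool_rot: [[1.0, -0.015, 0.001], [-0.015, -1.0, -0.0], [0.001, 0.0, -1.0]]
force: [1.0, 0.2, -0.1]
width: 85.1
grasp_force: 0.0
```

Request:
servo_tool --targets '[-0.0056,-0.0299,0,0,0,0,-0.0056,-0.0299,0,0,0,0,-0.0056,-0.0299,0,0,0,0,-0.0056,-0.0299,0,0,0,0,0,0,0.02,0,0,-0.12,0,0,0.02,0,0,-0.12,0,0,0.02,0,0,-0.12,0,0,0,0,0,0]'

```text
time: 7.65
tcp_pos: [507.0, 175.3, 120.9]
tool_rot: [[0.94, 0.34, -0.008], [0.34, -0.94, -0.002], [-0.009, -0.001, -1.0]]
force: [-1.1, -0.6, -1.4]
width: 85.3
grasp_force: 0.0
```

Request:
servo_tool --targets '[0,0,0,0,0,0,0,0,0,0,0,0]'

```text
time: 7.82
tcp_pos: [510.7, 175.7, 126.9]
tool_rot: [[0.942, 0.335, 0.002], [0.335, -0.942, 0.0], [0.002, 0.0, -1.0]]
force: [0.2, 0.1, -0.0]
width: 85.4
grasp_force: 0.0
```

```bash
python3 - <<'E'
from h import *
im=snapshot("side"); s=state(); print(s['tcp_pos'],s['tool_rot'][:2,0])
a=cv2.resize(im[60:210,220:320],(400,600),interpolation=3)
b=cv2.resize(im[180:330,240:340],(400,600),interpolation=3)
cv2.imwrite("pics/s2.png",np.hstack([a,b])[:,:,::-1])
E
```

```text
[511.06071942 175.77585781 127.42339605] [0.94193365 0.33578545]
```

View pics/s2.png

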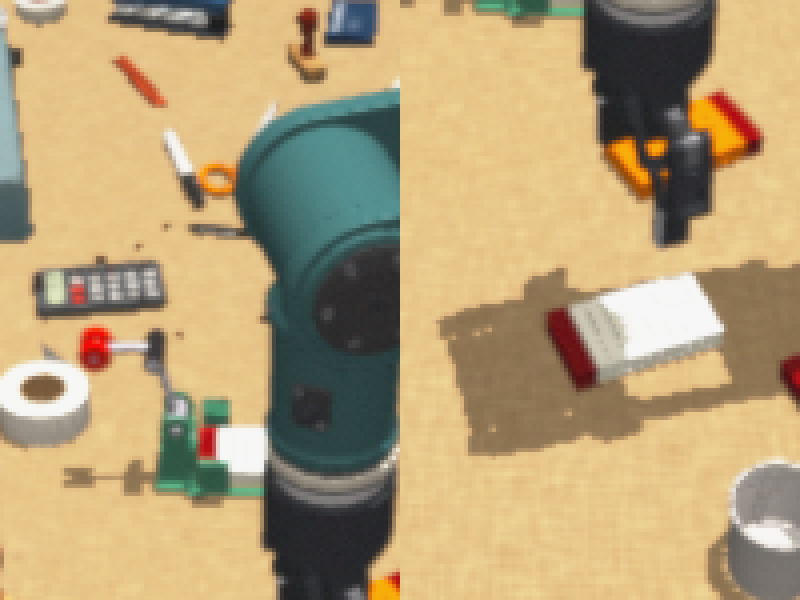

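The left half of the picture shows the arm open by itself (knob at (95,348)). In the right half the gripper is lined up over the cream pad. Descending and gripping.

Request:
servo_tool --targets '[-0.001,0,0.02,0,0,0,0,0,0.02,0,0,0,0,0,0.02,0,0,0,0,0,0.02,0,0,0,0,0,0.02,0,0,0,0,0,0.015,0,0,0,0,0,0.008,0,0,0,0,0,0,0,0,0]'

```text
time: 8.53
tcp_pos: [508.6, 175.1, 1.8]
tool_rot: [[0.942, 0.337, -0.002], [0.337, -0.942, -0.001], [-0.002, -0.0, -1.0]]
force: [0.0, -0.3, 0.1]
width: 85.3
grasp_force: 0.0
```

Request:
servo_tool --targets '[0,0,0,0,0,0,0,0,0,0,0,0,0,0,0,0,0,0,0,0,0,0,0,0,0,0,0,0,0,0,0,0,0,0,0,0]' --gripper 0 --squeeze 35

```text
time: 9.03
tcp_pos: [510.7, 175.8, 4.7]
tool_rot: [[0.941, 0.338, 0.004], [0.338, -0.941, 0.001], [0.004, 0.001, -1.0]]
force: [-0.0, -0.9, 5.6]
width: 54.8
grasp_force: 38.9
```

Request:
servo_tool --targets '[0,0,-0.01,0,0,0,0,0,-0.02,0,0,0,0,0,-0.02,0,0,0,0,0,-0.02,0,0,0,0,0,-0.02,0,0,0,0,0,-0.01,0,0,0.12,0,0,-0.01,0,0,0.12,0,0,-0.005,0,0,0.121]'

```text
time: 9.7
tcp_pos: [509.4, 175.5, 119.5]
tool_rot: [[1.0, -0.022, 0.002], [-0.022, -1.0, 0.0], [0.002, -0.0, -1.0]]
force: [-1.1, 0.5, -0.7]
width: 54.9
grasp_force: 38.2
```

Request:
servo_tool --targets '[0.0026,0.0297,0,0,0,0,0.0026,0.0297,0,0,0,0,0.0026,0.0297,0,0,0,0,0.0026,0.0297,0,0,0,0,0.0026,0.0297,0,0,0,0,0.0026,0.0297,0,0,0,0]'

```text
time: 10.2
tcp_pos: [521.1, -4.2, 117.6]
tool_rot: [[1.0, -0.016, -0.001], [-0.016, -1.0, -0.0], [-0.001, 0.0, -1.0]]
force: [1.3, 0.2, -1.0]
width: 54.8
grasp_force: 38.2
```

Request:
servo_tool --targets '[0.0026,0.0297,0,0,0,0,0.0026,0.0297,0,0,0,0,0.0026,0.0297,0,0,0,0,0.0026,0.0297,0,0,0,0,0.0026,0.0297,0,0,0,0,0.0026,0.0297,0,0,0,0,0,0,0,0,0,0,0,0,0,0,0,0]'

```text
time: 10.87
tcp_pos: [533.9, -182.7, 117.4]
tool_rot: [[1.0, -0.019, -0.001], [-0.019, -1.0, 0.001], [-0.001, -0.001, -1.0]]
force: [0.2, 0.5, -1.1]
width: 55.1
grasp_force: 38.2
```

```bash
python3 - <<'E'
from h import *
t=snapshot("top");im=snapshot("side"); s=state(); print(s['tcp_pos'],s['tool_rot'][:,0],s['width'],s['grasp_force'])
a=cv2.resize(im[100:200,240:340],(400,400),interpolation=3)
b=cv2.resize(t[180:280,290:390],(400,400),interpolation=3)
cv2.imwrite("pics/s3.png",np.hstack([a,b])[:,:,::-1])
E
```

```text
[ 534.06476027 -180.82285046  117.39618035] [ 9.99866740e-01 -1.62989474e-02 -9.20517084e-04] 55.017531247421054 38.17635476589203
```

View pics/s3.png

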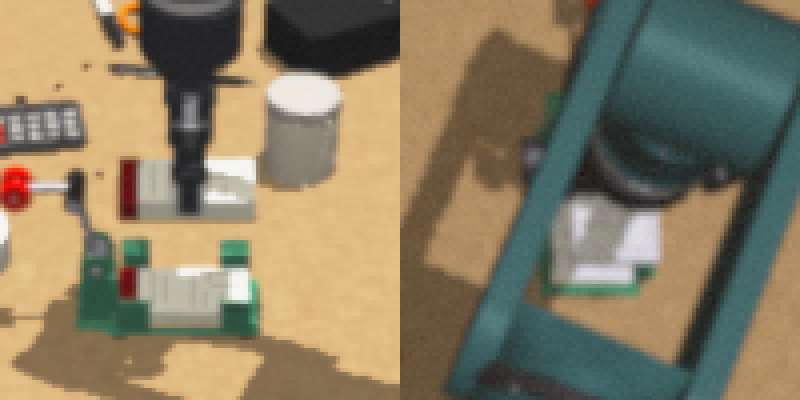

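The held pad spans columns 119 to 256 of the side crop and is level. Its bound edge faces the back wall. Working out its x position next.

```bash
python3 - <<'E'
from h import *
def ony(u,v,y): o,d=ray("side",u,v); return (o+d*(y-o[1])/d[1]).round(1)
im=snapshot("side").astype(int)
for v,lab in ((149,"held"),(171,"spare")):
    for vv in (v-2,v,v+2):
        row=im[vv]; r=[u for u in range(262,312) if row[u,0]>row[u,1]+50 and row[u,0]<200 and row[u,1]<70]
        w=[u for u in range(290,312) if abs(row[u,0]-row[u,2])<35 and row[u,0]>100]
        print(lab,vv,r, w[-1:] , ony(r[0]-.5,vv,-153) if r else 0, ony(w[-1]+.5,vv,-153) if w else 0)
E
```

```text
held 147 [270, 271, 272, 273] [302] [ 584.2 -153.   141. ] [ 485.9 -153.   139.9]
held 149 [270, 271, 272, 273] [302] [ 584.3 -153.   133.6] [ 485.6 -153.   132.6]
held 151 [270, 271, 272] [302] [ 584.4 -153.   126.2] [ 485.3 -153.   125.2]
spare 169 [270, 271, 272, 273] [301] [ 585.4 -153.    57.1] [ 486. -153.   56.]
spare 171 [270, 271, 272, 273] [304] [ 585.5 -153.    49.1] [ 476.3 -153.    47.9]
spare 173 [270, 271, 272, 273] [304] [ 585.6 -153.    41. ] [ 476.  -153.    39.8]
```

Request:
servo_tool --targets '[0.0015,0,0.01,0,0,0,0,0,0.015,0,0,0,0,0,0.015,0,0,0,0,0,0.015,0,0,0,0,0,0.01,0,0,0,0,0,0.008,0,0,0,0,0,0.006,0,0,0,0,0,0.004,0,0,0]'

```text
time: 11.68
tcp_pos: [535.9, -181.0, 33.9]
tool_rot: [[1.0, -0.016, -0.001], [-0.016, -1.0, 0.0], [-0.001, -0.0, -1.0]]
force: [0.6, 0.4, -1.2]
width: 54.8
grasp_force: 38.2
```

Request:
servo_tool --targets '[0,0,0.002,0,0,0,0,0,0.002,0,0,0,0,0,0.001,0,0,0,0,0,0,0,0,0,0,0,0,0,0,0]'

```text
time: 12.1
tcp_pos: [536.3, -181.7, 30.1]
tool_rot: [[1.0, -0.016, 0.001], [-0.016, -1.0, -0.0], [0.001, 0.0, -1.0]]
force: [-0.0, -0.1, -1.1]
width: 55.3
grasp_force: 38.2
```

```bash
python3 - <<'E'
from h import *
im=snapshot("side"); s=state(); print(s['tcp_pos'],s['force'],s['width'])
cv2.imwrite("pics/s4.png",cv2.resize(im[130:205,245:345],(800,600),interpolation=3)[:,:,::-1])
E
```

```text
[ 536.28920647 -181.67055321   30.13501768] [-0.27806918 -0.3332683  -1.35161714] 55.30696948231936
```

View pics/s4.png

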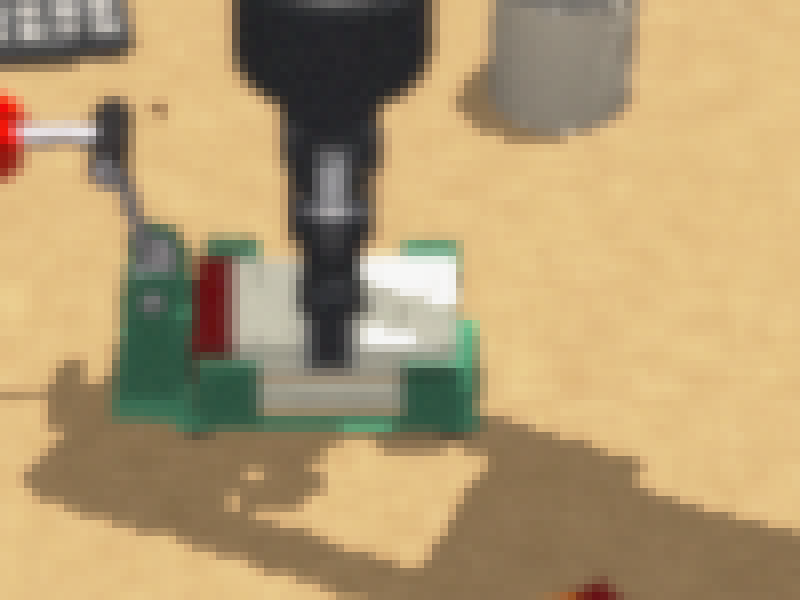

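The pad hovers about 3 mm above the spare pad, between the guides, with its bound edge at (195,305) near the back wall. Lowering until it makes contact.

Request:
servo_tool --targets '[0,0,0.0015,0,0,0,0,0,0.001,0,0,0,0,0,0.001,0,0,0,0,0,0,0,0,0]'

```text
time: 12.48
tcp_pos: [536.2, -181.6, 27.7]
tool_rot: [[1.0, -0.016, 0.001], [-0.016, -1.0, -0.001], [0.001, 0.001, -1.0]]
force: [-2.4, 0.7, 5.8]
width: 55.3
grasp_force: 38.9
```

Request:
servo_tool --targets '[0,0,0,0,0,0,0,0,0,0,0,0,0,0,0,0,0,0,0,0,0,0,0,0,0,0,0,0,0,0]' --gripper 1

```text
time: 12.9
tcp_pos: [535.9, -181.4, 25.9]
tool_rot: [[1.0, -0.016, -0.0], [-0.016, -1.0, 0.0], [-0.0, -0.0, -1.0]]
force: [-0.5, 0.3, 0.2]
width: 85.3
grasp_force: 0.0
```

Request:
servo_tool --targets '[0,0,-0.01,0,0,0,0,0,-0.02,0,0,0,0,0,-0.03,0,0,0,0,0,-0.03,0,0,0,0,0,-0.03,0,0,0,0,0,-0.03,0,0,0,0,0,0,0,0,0]'

```text
time: 13.48
tcp_pos: [539.4, -182.9, 185.3]
tool_rot: [[1.0, -0.016, 0.014], [-0.016, -1.0, -0.006], [0.014, 0.006, -1.0]]
force: [0.1, -0.3, 1.2]
width: 85.3
grasp_force: 0.0
```

```bash
python3 - <<'E'
from h import *
im=snapshot("side"); t=snapshot("top");s=state(); print(s['tcp_pos'],s['force'],s['width'])
cv2.imwrite("pics/s5.png",np.hstack([cv2.resize(im[140:200,250:310],(480,480),interpolation=3),cv2.resize(t[195:260,325:365],(295,480),interpolation=3)])[:,:,::-1])
E
```

```text
[ 536.99941422 -181.88633182  178.93246412] [-0.0411772   0.24105691 -1.00840755] 85.658907184509
```

View pics/s5.png

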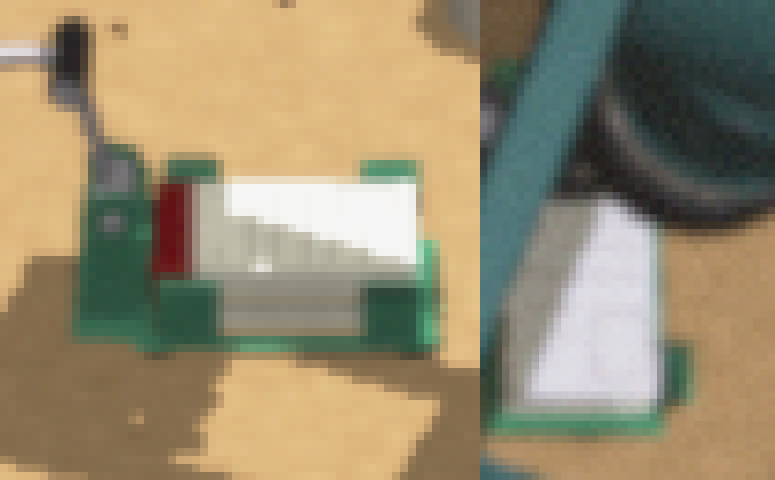

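The pad lies flat between the guides with its bound edge at the back, side crop (152,230). The hold-down arm is still open. Checking the numbers.

```bash
python3 - <<'E'
from h import *
for u,v in((269,163),(269,174),(302.2,163),(302.2,174)): print(onz("side",u,v,41).round(1))
print("top",onz("top",349.6,242,41).round(1),onz("top",338,250.2,41).round(1),onz("top",338,253.3,14).round(1))
# edges of tray in side, ref: cheek/front base
for u in (250+437/8,250+75/8): print("tray",onz("side",u,182,7).round(1))
print("guide edges",onz("side",250+418/8,162,44).round(1),onz("side",250+168/8,162,44).round(1))
E
```

```text
[ 587.4 -203.6   41. ]
[ 587.2 -148.2   41. ]
[ 480.8 -202.1   41. ]
[ 483.6 -146.7   41. ]
top [ 503.  -211.9   41. ] [ 480.9 -179.    41. ] [ 475.4 -182.1   14. ]
tray [ 474.6 -148.     7. ]
tray [ 618.3 -150.     7. ]
guide edges [ 480.7 -203.4   44. ] [ 580.9 -204.8   44. ]
```

Bound edge at x ≈ 587 mm, which is 52–54 mm in the tray frame, so the placement is good. Going for the knob.

Request:
servo_tool --targets '[0.022,0,0,0,0,0,0.022,0,0,0,0,0,0.022,0.001,0,0,0,0,0.022,0,0,0,0,0,0.02,0,0,0,0,0,0.02,0,0,0,0,0,0,0,0,0,0,0,0,0,0,0,0,0]'

```text
time: 14.25
tcp_pos: [663.4, -184.1, 173.1]
tool_rot: [[1.0, -0.016, -0.005], [-0.016, -1.0, 0.001], [-0.005, -0.001, -1.0]]
force: [0.4, -0.9, 0.1]
width: 85.6
grasp_force: 0.0
```

Request:
servo_tool --targets '[0,0,0.012,0,0,0,0,0,0.012,0,0,0,0,0,0.01,0,0,0,0,0,0,0,0,0]'

```text
time: 14.58
tcp_pos: [661.3, -183.9, 137.5]
tool_rot: [[1.0, -0.017, -0.007], [-0.017, -1.0, 0.002], [-0.007, -0.002, -1.0]]
force: [-0.4, 0.4, -0.3]
width: 85.0
grasp_force: 0.0
```

Request:
servo_tool --targets '[0,0.001,0.01,0,0,0,0,0,0.01,0,0,0,0,0,0.01,0,0,0,0,0,0,0,0,0,0,0,0,0,0,0,0,0,0,0,0,0]'

```text
time: 15.08
tcp_pos: [664.1, -185.6, 112.3]
tool_rot: [[1.0, -0.016, 0.0], [-0.016, -1.0, -0.0], [0.0, 0.0, -1.0]]
force: [-1.1, -0.4, 0.0]
width: 85.5
grasp_force: 0.0
```

Request:
servo_tool --targets '[0.001,0,0.004,0,0,0,0,0,0,0,0,0]'

```text
time: 15.25
tcp_pos: [665.2, -185.5, 108.2]
tool_rot: [[1.0, -0.016, 0.001], [-0.016, -1.0, -0.0], [0.001, 0.0, -1.0]]
force: [-1.0, -0.8, -0.6]
width: 85.5
grasp_force: 0.0
```

Request:
servo_tool --targets '[0,0,0,0,0,0,0,0,0,0,0,0,0,0,0,0,0,0,0,0,0,0,0,0,0,0,0,0,0,0,0,0,0,0,0,0]' --gripper 0 --squeeze 40

```text
time: 15.75
tcp_pos: [665.0, -185.3, 108.5]
tool_rot: [[1.0, -0.016, 0.0], [-0.016, -1.0, 0.0], [0.0, -0.0, -1.0]]
force: [-0.8, 0.9, 1.5]
width: 26.2
grasp_force: 44.0
```

```bash
python3 - <<'E'
import numpy as np
th=np.r_[np.linspace(2.2,0.6,18),np.linspace(0.6,0.28,6)[1:]];p=np.deg2rad(172.9)-th
X=89*np.cos(p);Z=89*np.sin(p)
print(np.c_[th[1:],np.diff(X),-np.diff(Z)].round(2).tolist(), X[[0,-1]],Z[[0,-1]])
E
```

```text
[[2.11, -6.37, -5.43], [2.01, -6.85, -4.81], [1.92, -7.28, -4.14], [1.82, -7.63, -3.44], [1.73, -7.92, -2.71], [1.64, -8.14, -1.95], [1.54, -8.29, -1.18], [1.45, -8.36, -0.4], [1.35, -8.36, 0.39], [1.26, -8.29, 1.18], [1.16, -8.14, 1.95], [1.07, -7.92, 2.71], [0.98, -7.63, 3.44], [0.88, -7.28, 4.14], [0.79, -6.86, 4.81], [0.69, -6.37, 5.43], [0.6, -5.83, 6.01], [0.54, -3.63, 4.39], [0.47, -3.35, 4.61], [0.41, -3.04, 4.81], [0.34, -2.73, 5.0], [0.28, -2.4, 5.16]] [ 60.86886252 -81.83799549] [64.93059045 34.97917228]
```

Request:
servo_tool --targets '[-0.0064,0,-0.0054,0,0,0,-0.0069,0,-0.0048,0,0,0,-0.0073,0,-0.0041,0,0,0,-0.0076,0,-0.0034,0,0,0,-0.0079,0,-0.0027,0,0,0,-0.0081,0,-0.002,0,0,0,-0.0083,0,-0.0012,0,0,0,-0.0084,0,-0.0004,0,0,0]'

```text
time: 16.42
tcp_pos: [603.0, -183.8, 132.5]
tool_rot: [[1.0, -0.016, -0.0], [-0.016, -1.0, 0.001], [-0.0, -0.001, -1.0]]
force: [-0.0, 4.1, 1.4]
width: 26.0
grasp_force: 44.0
```

Request:
servo_tool --targets '[-0.0084,0,0.0004,0,0,0,-0.0083,0,0.0012,0,0,0,-0.0081,0,0.002,0,0,0,-0.0079,0,0.0027,0,0,0,-0.0076,0,0.0034,0,0,0,-0.0073,0,0.0041,0,0,0,-0.0069,0,0.0048,0,0,0,-0.0064,0,0.0054,0,0,0]'

```text
time: 17.08
tcp_pos: [541.4, -182.2, 106.4]
tool_rot: [[1.0, -0.016, -0.003], [-0.016, -1.0, 0.003], [-0.003, -0.003, -1.0]]
force: [1.2, 4.5, -3.7]
width: 26.3
grasp_force: 43.3
```

Request:
servo_tool --targets '[-0.0058,0,0.006,0,0,0,-0.0036,0,0.0044,0,0,0,-0.0034,0,0.0046,0,0,0,0,0,0,0,0,0]'

```text
time: 17.42
tcp_pos: [528.5, -181.8, 90.0]
tool_rot: [[1.0, -0.016, -0.003], [-0.016, -1.0, 0.003], [-0.003, -0.003, -1.0]]
force: [3.6, 5.7, -3.3]
width: 26.3
grasp_force: 43.3
```

Request:
servo_tool --targets '[-0.003,0,0.0048,0,0,0,-0.0027,0,0.005,0,0,0,-0.0008,0,0.0017,0,0,0,0,0,0,0,0,0]'

```text
time: 17.75
tcp_pos: [523.2, -181.7, 79.6]
tool_rot: [[1.0, -0.016, -0.001], [-0.016, -1.0, 0.003], [-0.001, -0.003, -1.0]]
force: [2.9, 6.1, -3.9]
width: 26.5
grasp_force: 43.5
```

Request:
servo_tool --targets '[-0.0008,0,0.0015,0,0,0,-0.0006,0,0.0015,0,0,0,0,0,0,0,0,0]'

```text
time: 18.0
tcp_pos: [523.0, -181.7, 79.0]
tool_rot: [[1.0, -0.016, 0.003], [-0.016, -1.0, 0.003], [0.003, -0.003, -1.0]]
force: [2.6, 7.0, 2.7]
width: 26.5
grasp_force: 44.3
```

The bar has made contact: vertical force went from -3.9 to +2.7 N. Releasing and withdrawing.

Request:
servo_tool --targets '[0,0,0,0,0,0,0,0,0,0,0,0,0,0,0,0,0,0,0,0,0,0,0,0,0,0,0,0,0,0]' --gripper 1

```text
time: 18.42
tcp_pos: [522.1, -183.8, 78.4]
tool_rot: [[1.0, -0.017, -0.001], [-0.017, -1.0, -0.001], [-0.001, 0.001, -1.0]]
force: [0.6, 0.2, -0.1]
width: 83.9
grasp_force: 0.0
```

Request:
servo_tool --targets '[0,0,-0.015,0,0,0,0,0,-0.02,0,0,0,0,0,-0.03,0,0,0,0,0,-0.03,0,0,0,0,0,-0.02,0,0,0,-0.03,0,0,0,0,0,-0.03,0,0,0,0,0,-0.03,0,0,0,0,0]'

```text
time: 19.08
tcp_pos: [431.7, -182.1, 194.0]
tool_rot: [[1.0, -0.016, 0.0], [-0.016, -1.0, -0.001], [0.0, 0.001, -1.0]]
force: [0.4, -0.3, 0.1]
width: 85.3
grasp_force: 0.0
```

Request:
servo_tool --targets '[-0.03,0.02,0,0,0,0,-0.03,0.03,0,0,0,0,0,0.03,0,0,0,0,0,0.03,0,0,0,0,0,0.03,0,0,0,0,0,0,0,0,0,0,0,0,0,0,0,0,0,0,0,0,0,0]'

```text
time: 19.75
tcp_pos: [370.5, -320.0, 193.4]
tool_rot: [[1.0, -0.017, -0.0], [-0.017, -1.0, 0.001], [-0.0, -0.001, -1.0]]
force: [-0.5, 0.2, 0.2]
width: 85.5
grasp_force: 0.0
```

```bash
python3 - <<'E'
from h import *
im=snapshot("side"); t=snapshot("top");s=state(); print(s['tcp_pos'],s['force'],s['width'])
cv2.imwrite("pics/s6.png",np.hstack([cv2.resize(im[140:200,250:310],(480,480),interpolation=3),cv2.resize(t[195:260,320:360],(295,480),interpolation=3)])[:,:,::-1])
E
```

```text
[ 370.81611517 -319.37921364  193.61647949] [-0.34515038 -0.58219453  0.77940141] 85.13844255760132
```

View pics/s6.png

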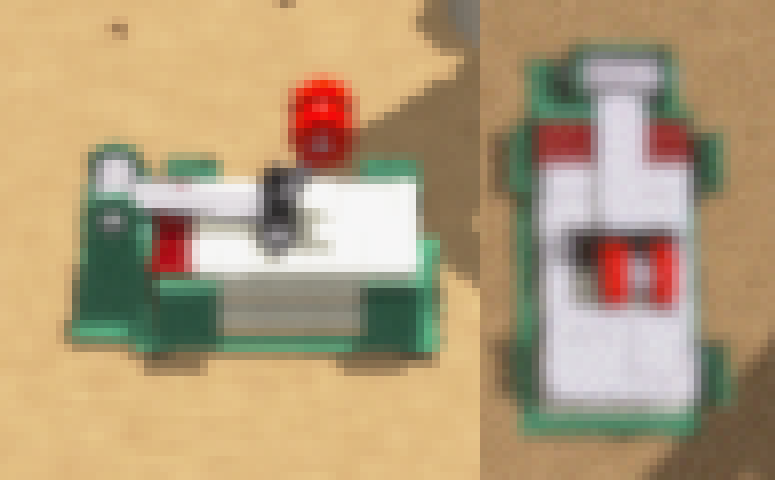

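The bar rests on the fresh pad (side crop (278,215)). The pad is square between the guides, its bound edge is at the back wall, and the gripper is clear of everything.

```bash
python3 -c "from station import *; print(hand_in())"
```

```text
the job is handed in; nothing more can be done
None
```

I stocked the slip tray and handed the job in: the fresh pad lies flat on the spare pad with its bound edge at the back wall and the hold-down bar resting on it; hand-in returned no verdict.

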